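# Close the sample tray: fold its flap over and tuck it under the lip

### The job

Close the grey seed sample tray with a fingertip: fold its standing white flap over until it lies flat on the tray, then, keeping it pressed down, push it along so that its free edge slides beneath the retaining lip until it is fully home, and stays tucked when you let go. Only push and press on the flap's outer side, without pinching it or touching its inner face; do not lift, tilt or shove the tray, and leave the packet in it and the things around it where they are.

Things in the scene. Friction and masses are not known exactly. Their poses are not given: they have to be found in the camera images.
- tray: Grey open tray standing loose on the table (heavy, 1.6 kg), 160 mm (its x) x 124 mm (its y), rim 32 mm high. Origin: centre of its underside; z up. The white flap is hinged at its +x end, the retaining lip is at its -x end. Two slotted ears (tops 43 mm high) at y = +-59, x = 35 to 81 mm.
- lip_edge (a point): Tray point x -64, y 0, z 39 mm, on the lip's underside where its flat part ends (axes as the tray's). The lip is a fixed shelf, 90 mm wide along y, over x = -80 to -64 mm, underside 39, top 43 mm above the table; its free edge turns up to x = -57 mm, about 47 mm high, to guide the flap in beneath.
- flap (a joint): Angle of the flap, rad: 0 flat on the rim pointing to the lip, 1.57 upright; starts at 1.1 to 1.55. Hinge line along the tray's y at x = +70 mm (less flap_slide), z = 34 mm. Has friction and a weak spring to 1.35: folds with about 1 N at the edge; let go untucked it springs up to about 0.6. If slid on more than 4 mm before it is flat it lands on the lip.
- flap_slide (a joint): How far the flap with its hinge rod is pushed along the slots towards the lip (tray -x), m: 0 fully back (start), 0.023 at the stop; about 3 N of friction. With the flap flat, its free edge is 12 mm short of lip_edge at 0 (5 mm clear of the turned-up edge) and 11 mm in beneath the lip at 0.023. A finger lifted beside the rib of an untucked flap may drag it on.
- flap_edge (a point): Middle of the flap's free edge, at mid thickness, 122 mm from the hinge line. The flap is a stiff white plate 104 mm wide and 4 mm thick: when flat its underside is 32 mm and its upper face 36 mm above the table.
- flap_rib (a point): Middle of the crest of a rounded rib across the flap's outer face (looks away from the lip when standing, up when flat), 100 mm from the hinge line, 70 mm long along y, 6 mm thick, 5 mm proud. A fingertip on the face at the hinge side of the rib can press down and push the rib towards the lip. Its z is the face's outward normal.
- flap_inner: Inner face of the flap: a thin white panel 96 x 90 mm on the side that faces the lip when the flap stands and the packet when it is flat; not to be touched. Origin on the hinge line, its x axis away from the free edge.
- packet_4: Brown paper seed packet, 118 x 64 x 17 mm, lying in the tray. Origin: centre of its underside. Stays there.
- forceps: Steel forceps, 126 mm long, 11 mm high, lying on the table beside the tray (its +y side). Stays there.
- petri_full: Clear petri dish with seeds, 90 mm across, 15 mm high, on the table to the right. Stays there.
- petri_base: Empty clear petri dish, 90 mm across, 15 mm high, on the table to the right. Stays there.
- jar_1: Clear sample jar with white cap, 60 mm across, 78 mm high, on the table beyond the tray or to its left. Stays there.
- weight_3: Small brass-coloured weight, 27 mm across, 30 mm high, on the table beyond the tray or to its left. Stays there.
- brush: Flat brush with wooden handle, 171 mm long, 16 mm high, on the table to the right. Stays there.

How it is judged:
By the outcome, as a careful person would: the job done as asked, in the order asked, and still so for the second after the job is handed in, with the robot touching nothing.
It also fails if it takes over 42 s, if anything falls off the work surface, if the arm or the gripper's body presses on something with over 40 N, if the wrist force passes 120 N, or if a joint passes its speed limit or range.

### The arm

A 6-joint arm with a two-finger parallel gripper is mounted at the origin on a cart in front of the work surface, level with it; the furniture and walls round the work are solid. World frame = base frame: x ahead of the robot, y to its left, z up, the work surface at z = 0. Lengths are in m, angles in degrees, forces in N, time in s.
With the tool pointing down it reaches from about 0.275 to 0.825 m from the base axis. Payload 4.9 kg.
Tool frame: the origin (TCP) lies midway between the tips of the shut fingers; the grasp point (between the pads) lies 19 mm behind it; z points along the fingers, y is the line along which they close (so a half turn about z gives the same grasp; the last joint's range is limited). The gripper opens to 85 mm and grips with 20 to 120 N. Pads are 22 mm wide; open, the fingers measure 114 mm over their backs; the gripper's body (76 mm by 85 mm) begins 54 mm behind the grasp point. The pads swing forward as they close: fully open they stand 13 mm farther back than shut.
Start: joints at [-75.871, 18.69, -11.035, 60.275, 0, 82.311], TCP at [0.204, -0.511, 0.231] pointing down, gripper open.
Joint ranges: [-152.03, 152.03], [-55.5, 102.48], [-74.3, 77.21], [-110.64, 120.58], [-84.22, 78.4], [-180, 180]. Speed limits (degrees/s): [147.25, 147.25, 180, 180, 180, 180].

### API

Orientations are given as a 3x3 rotation matrix whose columns are the frame's x, y, z axes.
In Python, from rig import manip gives the robot as it stands.
- The arm moves only by the shell command python3 -m jog 'ROWS' [FORCE]. ROWS is JSON, a list of rows, each a list of 5 numbers: the shift along the tool's x, y, z in units of 30 mm (1.0 is 30 mm), then the turn about the tool's z in units of 4 degrees (1.0 is 4 degrees), then the finger opening in mm, from 0 to 85.4. In form: [[dx, dy, dz, yaw, jaw], ...]. A call has 1 to 10 rows; each row shifts and turns the commanded pose from where the row before left it, along the tool's axes as they then stand; what a row does not reach is not made up. A row lasts 1/10 s, in which the tool goes at most 50 mm and 8.59 degrees, less where a joint would pass 70% of its speed; a pose out of reach is approached as far as the arm can. A call with a number of a shift or a turn outside -1 to 1 is refused whole. A call with a gripper value outside its range is refused whole. The fingers move at their own pace and stop on an object; FORCE is the grip in N (left out, the last holds). Time passes only in rows, so rows that do not move let the fingers close. It gives the time, the measured TCP pose, the force, the opening and the grip force at its end, in the units of the state.
- manip.sense(): the state, without advancing time (a new reading comes with each control period).
- manip.read_camera(name): name is "scene" or "top" or "wrist"; returns (picture, depth): 420x560x3 uint8, red, green, blue; 420x560 float32, m along the optical axis (not along the pixel's ray), 0 where there is no reading.
- manip.camera_params(name): a dict with "K" (3x3 intrinsics, pixels), "k1" (the pictures are not rectified: a ray, as slopes to the right and down, at radius r is drawn at 1 + k1 r^2 times it, then the intrinsics apply), "view" (4x4, takes a point from world to camera coordinates). Camera axes: x right, y up, looking along -z (the intrinsics and any distortion apply to the point x, -y, -z); pixel columns grow to the right and rows downward; lengths in m; the calibration is good to about 2 mm. A picture is of the moment at which its call begins: read the wrist's pose just before it. camera_params takes no time and is no camera call; for the wrist camera it gives the pose at the moment of the call.
- manip.job_done(): hands the job in; it is judged then, once.
The state is a dict: "t": time; "q": joint angles; "joint_velocities": joint speeds; "joint_torque": joint torques, N m; "tcp_pos": TCP position; "ee_rot": TCP orientation; "wrist_force": force on the tool from outside, world axes, zero at the start; "wrist_torque": the same for the moment, N m; "gripper_width": opening from 0.0 (shut) to 1.0 (fully open); "finger_force": force on a finger pad.
Only numpy, scipy, OpenCV 4.12 (cv2) and the standard library are available. Lean on these libraries where they do the work, as an engineer would, in place of code of your own. Each camera call takes 0.05 s, during which the arm holds its last target. There are 200 camera calls.

## Working session

There is one attempt and no reset: what is moved stays moved. The work goes in short steps, Python scripts to look and compute and a shell command to move; the robot and the scene stay as the last step left them, time stands still between calls to the robot, and variables do not carry over. Pictures are saved under pics/ and viewed, at most 10 in all, crops included, and the job is handed in when it is done.

```bash
mkdir -p pics; cat > h.py <<'E'
import numpy as np, cv2
from rig import manip
def snap(n,save=None):
    P=manip.camera_params(n); im,d=manip.read_camera(n)
    if save: cv2.imwrite('pics/'+save,im[:,:,::-1]); np.savez('pics/'+save+'.npz',im=im,d=d,K=P['K'],k1=P['k1'],view=P['view'])
    return im,d,P
def load(f):
    z=np.load('pics/'+f+'.npz'); return z['im'],z['d'],{'K':z['K'],'k1':float(z['k1']),'view':z['view']}
def pts(d,P):
    K=np.array(P['K']);h,w=d.shape
    u,v=np.meshgrid(np.arange(w),np.arange(h))
    s=cv2.undistortPoints(np.stack([u,v],-1).reshape(-1,1,2).astype(np.float64),K,np.array([P['k1'],0,0,0.])).reshape(h,w,2)
    c=np.stack([s[...,0]*d,-s[...,1]*d,-d,np.ones_like(d)],-1)
    return (c@np.linalg.inv(np.array(P['view'])).T)[...,:3]
E
python3 - <<'E'
from h import *
print(manip.sense())
for n in('top','scene'):
    im,d,P=snap(n,n+'0.png'); print(n,P)
E
```

```text
{'t': 0.0, 'q': array([-7.58734177e+01,  1.87330896e+01, -1.10910922e+01,  6.02729157e+01,
       -1.31813746e-03,  8.23129997e+01]), 'joint_velocities': array([ 0.10031739, -0.05515902, -0.05323572,  0.03863139,  0.08254546,
       -0.0452892 ]), 'joint_torque': array([-2.39918598e-03, -4.43393040e+01,  2.62445122e+01,  1.54541060e-02,
       -1.68357128e-04, -8.57262165e-06]), 'tcp_pos': array([ 0.20425756, -0.51005915,  0.23049921]), 'ee_rot': array([[ 9.28397802e-01,  3.71587583e-01, -4.35919234e-04],
       [ 3.71587783e-01, -9.28396379e-01,  1.63780462e-03],
       [ 2.03882022e-04, -1.68251647e-03, -9.99998564e-01]]), 'wrist_force': array([-0.35881989, -0.34051813,  0.71134677]), 'wrist_torque': array([0.00642747, 0.0195573 , 0.01354474]), 'finger_force': 0.0, 'gripper_width': 0.9998521595495364}
top {'K': array([[415.90445268,   0.        , 272.45705739],
       [  0.        , 415.90445268, 200.35892968],
       [  0.        ,   0.        ,   1.        ]]), 'k1': 0.01944323736675655, 'view': array([[ 1.44080007e-02, -9.99895036e-01,  1.52535481e-03,
         4.69976260e-03],
       [ 9.97096075e-01,  1.44817230e-02,  7.47642755e-02,
        -5.71519046e-01],
       [-7.47785177e-02,  4.43721563e-04,  9.97200068e-01,
        -1.23124824e+00],
       [ 0.00000000e+00,  0.00000000e+00,  0.00000000e+00,
         1.00000000e+00]])}
scene {'K': array([[495.20320755,   0.        , 274.69502804],
       [  0.        , 495.20320755, 215.9274722 ],
       [  0.        ,   0.        ,   1.        ]]), 'k1': -0.17498348832282137, 'view': array([[-0.84319396, -0.53738302,  0.0156023 ,  0.48844594],
       [ 0.31430047, -0.46920013,  0.8252675 , -0.23145761],
       [-0.43616414,  0.70076439,  0.56452645, -1.39607889],
       [ 0.        ,  0.        ,  0.        ,  1.        ]])}
```

View pics/top0.png

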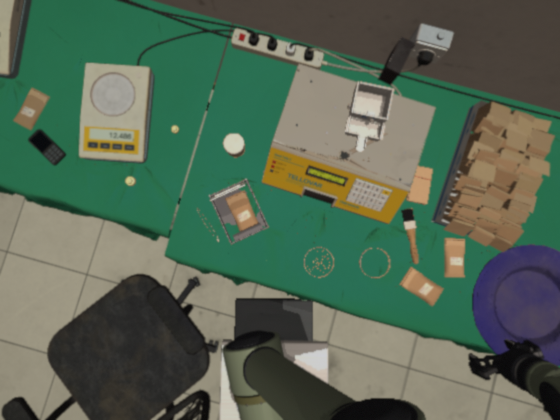

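View pics/scene0.png

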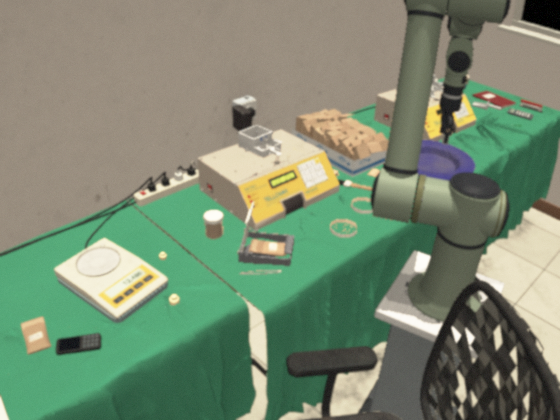

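The top view shows the tray at about (238,212), the jar at (233,144) and the forceps at (208,225). The flap seems to stand at the tray's far end near (229,187). I'll enlarge both crops.

```bash
python3 - <<'E'
from h import *
a=load('top0.png');b=load('scene0.png')
A=cv2.resize(a[0][170:255,190:285],None,fx=6,fy=6,interpolation=cv2.INTER_CUBIC)[:,:,::-1]
B=cv2.resize(b[0][185:285,225:310],None,fx=5,fy=5,interpolation=cv2.INTER_CUBIC)[:,:,::-1]
cv2.imwrite('pics/cA.png',A[:510,:570]);cv2.imwrite('pics/cB.png',B)
p=pts(a[1],a[2])
r=p[170:255,190:285]; m=(r[...,2]>0.02)
print(np.round(r[::6,::6,2]*1000).astype(int))
print([ (u,v,np.round(p[v,u],3)) for u,v in [(209,193),(244,180),(269,228),(225,243),(229,187)]])
q=pts(b[1],b[2])[185:285,225:310]
print(np.round(q[::5,::5,2]*1000).astype(int))
E
```

```text
[[  1   7   2   0   5   3   0  -1  -1   7   5   4   3  78  81  88]
 [ 10   5   8   9   2   6   0   5  -2   4   2   3  -2  62  68  72]
 [  8   2   4   1   2   1   3   3  12  10  11  -4  31  42  48  57]
 [  3   5   8   2   5   7  34 133 154   5  41   6   4   2  -2  27]
 [  4   4   7   4  34 135   1  -3  17  15  11   8   5   4   1   4]
 [  0   3   4  -3   0   1  15  20  12  19  15  27   6   0   4  -1]
 [  2   2   8   0  39   2   3  16  23  18  14   8   3  -1  -1   6]
 [  7   2  -1   2  -2   4   4  10  15  24  17   3   2   3   1  -4]
 [  0   1   2   3   0  34   0   3  19  23  23   3   7   0   2  -1]
 [  2   0   4   3   2   9   2   2  21  17  18  43   4   2   2   0]
 [  4   6  -2   2   6   1  12   8   5  46  40  40   4  10   4  -2]
 [ -1   1   6   6   3   8   2   3  41  44   6   2   3   6   8   3]
 [  0  -4   7   2  -1   2   6   7   6   3   4   3   6   4  10   5]
 [  0   4  -1   6  12   7   8   3   7   8   7   5   1   8   9   6]
 [  3   5   6   6   7   6   2   5   5  11   8   1   6   0   5  10]]
[(209, 193, array([ 0.593,  0.208, -0.001])), (244, 180, array([0.631, 0.099, 0.028])), (269, 
[... 840 characters left out ...]
  8   4  92  20  22  23  21  32  27  31  35  45   0   4   4]
 [  4   8   0  12  35   9  27  24  13  14   4  11   8  46   6   9  12]
 [  5   5   9  36   4  21  23  18  20  24  23  25  48  41   8   9   7]
 [  6   3   2  30   9  22  20  20  21  20  23  24  47  48   6  10   9]
 [  9   8   6  29  33  34  31   8   4   2   9  13  14  35   5   9  11]
 [  5   6   2  13  12  13  13  18  18  22  28  23  27  29  10  14  13]
 [  7   8   8   0   7   4   3   2   7   4   9   7   9  10   7   8   7]
 [  9  10   9   8   4   6   6   8   6  11  11  16   7   5  11   6   9]
 [  9   8   7   4   7   5   7   4   9   8   8   7   8  10   8   8   7]
 [  5  11   5   3   9   9   7   7   5   4   7   7   8   8   4   8   8]]
```

View pics/cA.png

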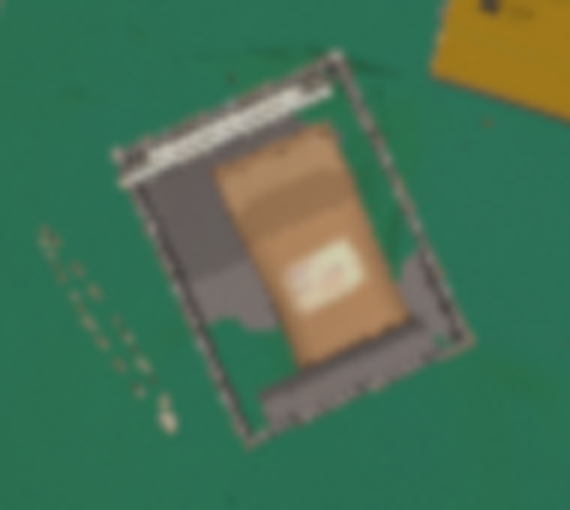

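View pics/cB.png

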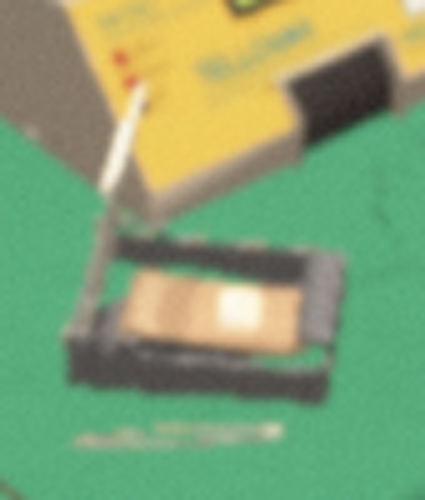

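```bash
cat >> h.py <<'E'
from scipy.optimize import least_squares
def proj(X,P):
    X=np.atleast_2d(X); c=np.c_[X,np.ones(len(X))]@np.array(P['view']).T
    s=np.c_[c[:,0]/-c[:,2],-c[:,1]/-c[:,2]]; r2=(s**2).sum(1,keepdims=True); s=s*(1+P['k1']*r2)
    K=P['K']; return s*[K[0,0],K[1,1]]+[K[0,2],K[1,2]]
def model(k,T,f):
    # T=x,y,yaw
    if isinstance(k,tuple) and k[0]=='f': # ('f',y,r,offset normal)
        _,y,r,n=k; m=np.array([70-r*np.cos(f)+n*np.sin(f),y,34+r*np.sin(f)+n*np.cos(f)])/1000
    else: m=np.array(k)/1000.
    c,s=np.cos(T[2]),np.sin(T[2]); return np.array([T[0]+c*m[0]-s*m[1],T[1]+s*m[0]+c*m[1],m[2]])
def fit(obs,x0,loss='soft_l1'):
    def res(x): return np.concatenate([(proj(model(k,x,x[3]),P)[0]-uv) for k,uv,P in obs]).ravel()
    o=least_squares(res,x0,loss=loss); return o.x,res(o.x).reshape(-1,2)
E
python3 - <<'E'
from h import *
_,_,P=load('top0.png');_,_,S=load('scene0.png')
t=lambda u,v:np.array([190+u/6-.42,170+v/6-.42]); s=lambda u,v:np.array([225+u/5-.4,185+v/5-.4])
obs=[((-80,62,32),t(250,445),P),((-80,-62,32),t(472,342),P),((80,-62,43),t(340,55),P),((80,62,43),t(115,158),P),
(('f',52,122,0),t(125,183),P),(('f',-52,122,0),t(330,90),P),(('f',-52,122,0),s(140,85),S),(('f',52,122,0),s(108,188),S),
((-80,62,0),s(327,400),S),((80,62,0),s(72,380),S),((-80,-62,43),s(345,252),S)]
x,r=fit(obs,[.53,.11,.44,1.3]);print(x,np.degrees(x[2]));print(np.round(r,1))
T=x[:3];print('hinge',model((70,0,34),T,0),'rib',model(('f',0,100,7),T,x[3]),'lip',model((-64,0,39),T,0))
E
```

```text
[0.53685972 0.11297048 0.44996688 1.41065571] 25.781203187050423
[[-0.3  0.7]
 [ 0.7  0.2]
 [-0.  -1. ]
 [-0.6 -0.6]
 [-0.7 -0. ]
 [ 0.3 -0.7]
 [ 0.3 -0.3]
 [ 1.1 -1.6]
 [ 0.3  3.2]
 [-0.9  2.5]
 [ 0.8 -2.7]]
hinge [0.59989203 0.14341598 0.034     ] rib [0.59175612 0.13948622 0.13383669] lip [0.47923019 0.0851346  0.039     ]
```

```bash
python3 -m jog '[[0,0,-1,0,0],[0,-1,-1,0,0],[0,-1,-1,0,0],[0,-1,-0.3,0,0],[0,-1,0,0,0],[0,-1,0,0,0],[0,-1,0,0,0],[0,-1,0,0,0],[0,-1,0,0,0],[0,-1,0,0,0]]'
```

```text
t: 1.1
tcp_pos: [0.1037, -0.2585, 0.3299]
ee_rot: [[0.928, 0.372, -0.0], [0.372, -0.928, 0.001], [0.0, -0.001, -1.0]]
wrist_force: [-1.0, -0.4, 1.3]
gripper_width: -0.003
finger_force: 0.0
```

```bash
python3 -m jog '[[1,-0.3,0,0,0],[1,-0.3,0,0,0],[1,-0.3,0,0,0],[1,-0.3,0,0,0],[1,-0.3,0,0,0],[1,-0.3,0,0,0],[1,-0.3,0,0,0],[1,-0.3,0,0,0],[1,-0.3,0,0,0],[1,-0.3,0,-1,0]]' && python3 -m jog '[[1,-0.3,0,0,0],[1,-0.3,0,0,0],[0.5,-0.3,0,0,0],[0,0,0,0,0]]' && python3 - <<'E'
from h import *
im,d,P=snap('wrist','w1.png'); 
x=[0.5369,.113,.45,1.41]
cv2.imwrite('pics/w1b.png',cv2.resize(im,None,fx=1.4,fy=1.4)[:,:,::-1])
print(np.linalg.inv(P['view'])[:3,3])
for k in [(-80,62,32),(-80,-62,32),(80,-62,43),(80,62,43),('f',52,122,0),('f',-52,122,0)]: print(k,proj(model(k,x,x[3]),P))
E
```

```text
t: 2.1
tcp_pos: [0.3498, -0.0637, 0.3301]
ee_rot: [[0.899, 0.438, -0.0], [0.438, -0.899, -0.0], [-0.0, -0.0, -1.0]]
wrist_force: [1.0, -0.8, 0.9]
gripper_width: 0.002
finger_force: 0.0
t: 2.5
tcp_pos: [0.4055, -0.0065, 0.3297]
ee_rot: [[0.899, 0.439, -0.001], [0.439, -0.899, 0.001], [-0.001, -0.001, -1.0]]
wrist_force: [-0.2, -0.8, 0.1]
gripper_width: 0.006
finger_force: 0.0
[0.48105417 0.03028386 0.47265657]
(-80, 62, 32) [[191.63374094  97.47895433]]
(-80, -62, 32) [[285.52389669  97.54111098]]
(80, -62, 43) [[287.40626022 -48.30396405]]
(80, 62, 43) [[179.56516552 -47.7522541 ]]
('f', 52, 122, 0) [[156.00994329 -65.67073565]]
('f', -52, 122, 0) [[279.33023135 -66.90730669]]
```

View pics/w1b.png

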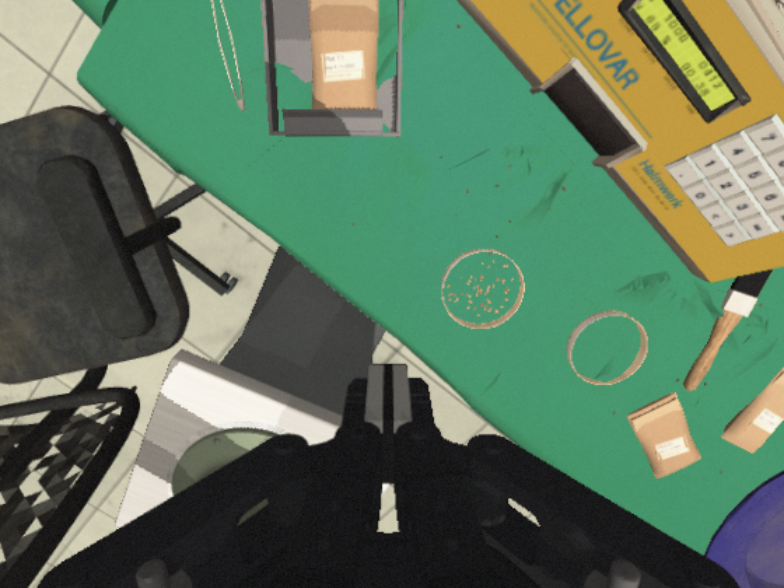

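The wrist picture shows the tray's near corners at (270,135) and (400,135), enlarged 1.4 times. That matches the model to about 1 px. I'll move over the tray and refine the fit there.

```bash
python3 -m jog '[[1,-0.5,0,0,0],[1,-0.6,0,0,0],[1,-0.6,0,0,0],[0,0,0,0,0],[0,0,0,0,0]]' && python3 - <<'E'
from h import *
im,d,P=snap('wrist','w2.png'); 
x=[0.5369,.113,.45,1.41]
cv2.imwrite('pics/w2b.png',cv2.resize(im[:330,90:470],None,fx=1.8,fy=1.8)[:,:,::-1])
print(P['K'],P['k1'],np.linalg.inv(P['view'])[:3,3])
for k in [(-80,62,32),(-80,-62,32),(80,-62,43),(80,62,43),('f',52,122,0),('f',-52,122,0)]: print(k,(proj(model(k,x,x[3]),P)-[90,0])*1.8)
E
```

```text
t: 3.05
tcp_pos: [0.4631, 0.0766, 0.33]
ee_rot: [[0.9, 0.436, -0.001], [0.436, -0.9, -0.001], [-0.001, 0.0, -1.0]]
wrist_force: [0.3, -0.7, -0.3]
gripper_width: -0.0
finger_force: 0.0
[[316.2102608    0.         276.80763249]
 [  0.         316.2102608  211.2446077 ]
 [  0.           0.           1.        ]] -0.040882974866696266 [0.53879627 0.11339736 0.47282529]
(-80, 62, 32) [[255.06918782 294.34865015]]
(-80, -62, 32) [[413.99287302 294.44864753]]
(80, -62, 43) [[425.96031525  63.97253533]]
(80, 62, 43) [[243.1071719   63.73294579]]
('f', 52, 122, 0) [[231.73354135  83.96243295]]
('f', -52, 122, 0) [[436.8395639   84.21550015]]
```

View pics/w2b.png

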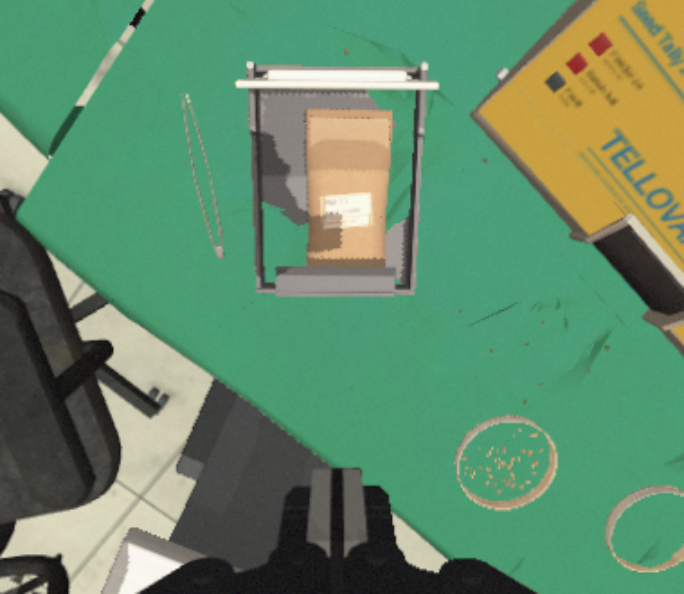

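```bash
python3 - <<'E'
from h import *
_,_,P=load('w2.png')
t=lambda u,v:np.array([90+u/1.8-.2,v/1.8-.2])
obs=[((-80,62,32),t(257,293),P),((-80,-62,32),t(415,293),P),((80,-62,43),t(425,64),P),((80,62,43),t(250,64),P),
(('f',52,122,0),t(236,85),P),(('f',-52,122,0),t(439,85),P)]
x,r=fit(obs,[.53,.11,.44,1.3]);print(x,np.degrees(x[2]));print(np.round(r,1))
s=manip.sense();T=x[:3];R=s['ee_rot'];p=s['tcp_pos']
print('tcp px',proj(p,P)*1.8-[162,0], proj(p+R@[.011,.007,0],P)*1.8-[162,0],proj(p+R@[.011,.007,-.02],P)*1.8-[162,0])
print('tool yaw',np.degrees(np.arctan2(R[1,0],R[0,0])))
d=p-[x[0],x[1],0];c,sn=np.cos(x[2]),np.sin(x[2]);print('tcp in tray',c*d[0]+sn*d[1],-sn*d[0]+c*d[1],p[2])
v=np.array(P['view'])[:3,:3]@R;print(np.round(v,3))
E
```

```text
[0.53796034 0.11211516 0.44883256 1.40308454] 25.71621149171992
[[-0.1  0.5]
 [ 0.5  0.7]
 [ 1.9 -0.3]
 [-2.5 -0.5]
 [-0.7 -0.1]
 [ 0.4  0.2]]
tcp px [[336.55745978 495.87306449]] [[361.64890895 461.38144651]] [[365.19030268 498.71128117]]
tool yaw 25.776404267926658
tcp in tray -0.08316621445636876 0.00026984028317707937 0.33007606341855494
[[ 0.001  1.    -0.002]
 [ 0.945 -0.     0.326]
 [ 0.326 -0.002 -0.945]]
```

```bash
python3 -m jog '[[1,0,0,0,0],[1,0,0,0,0],[1,0,0,0,0],[1,0,0,0,0],[1,0,0,0,0],[0.95,0,0,0,0],[0,0,1,0,0],[0,0,1,0,0],[0,0,1,0,0],[0,0,1,0,0]]' && python3 -m jog '[[0,0,1,0,0],[0,0,1,0,0],[0,0,0.97,0,0],[0,0,0,0,0],[0,0,0,0,0]]'
cat > tr.py <<'E'
from h import *
def tr():
    s=manip.sense();x=[0.53796034,0.11211516,0.44883256];d=s['tcp_pos']-[x[0],x[1],0];c,sn=np.cos(x[2]),np.sin(x[2]);f=s['wrist_force']
    print('t',s['t'],'tray mm',np.round(1000*np.array([c*d[0]+sn*d[1],-sn*d[0]+c*d[1],d[2]]),1),'F tray',np.round([c*f[0]+sn*f[1],-sn*f[0]+c*f[1],f[2]],1))
if __name__=='__main__': tr()
E
python3 tr.py
```

```text
t: 4.1
tcp_pos: [0.6239, 0.1529, 0.2095]
ee_rot: [[0.901, 0.434, -0.0], [0.434, -0.901, -0.0], [-0.0, 0.0, -1.0]]
wrist_force: [-0.2, -0.5, -0.2]
gripper_width: 0.001
finger_force: 0.0
t: 4.6
tcp_pos: [0.6241, 0.1536, 0.1217]
ee_rot: [[0.901, 0.434, -0.001], [0.434, -0.901, -0.0], [-0.001, -0.0, -1.0]]
wrist_force: [0.7, 0.8, 1.1]
gripper_width: -0.001
finger_force: 0.0
t 4.6 tray mm [ 95.6  -0.  121.7] F tray [1.  0.4 1.1]
```

```bash
python3 -m jog '[[-0.3,0,0,0,0],[-0.3,0,0,0,0],[-0.32,0,0.02,0,0],[-0.28,0,0.07,0,0],[-0.28,0,0.07,0,0],[-0.26,0,0.13,0,0],[-0.26,0,0.13,0,0],[0,0,0,0,0]]' && python3 tr.py; python3 - <<'E'
from h import *
im,d,P=snap('wrist','w3.png')
b=cv2.resize(im[:330,90:470],None,fx=1.2,fy=1.2)
im,d,P=snap('scene','s3.png')
b2=cv2.resize(im[160:290,210:330],None,fx=2.6,fy=2.6)[:338]
h=max(b.shape[0],b2.shape[0]);o=np.zeros((h,b.shape[1]+b2.shape[1],3),np.uint8);o[:b.shape[0],:b.shape[1]]=b;o[:b2.shape[0],b.shape[1]:]=b2
cv2.imwrite('pics/c3.png',o[:,:,::-1]);print(o.shape)
E
```

```text
t: 5.4
tcp_pos: [0.5687, 0.1283, 0.1077]
ee_rot: [[0.9, 0.435, -0.002], [0.435, -0.9, -0.0], [-0.002, -0.001, -1.0]]
wrist_force: [0.1, 0.2, -0.4]
gripper_width: 0.001
finger_force: 0.0
t 5.4 tray mm [ 34.7   1.2 107.7] F tray [ 0.1  0.1 -0.4]
(396, 768, 3)
```

View pics/c3.png

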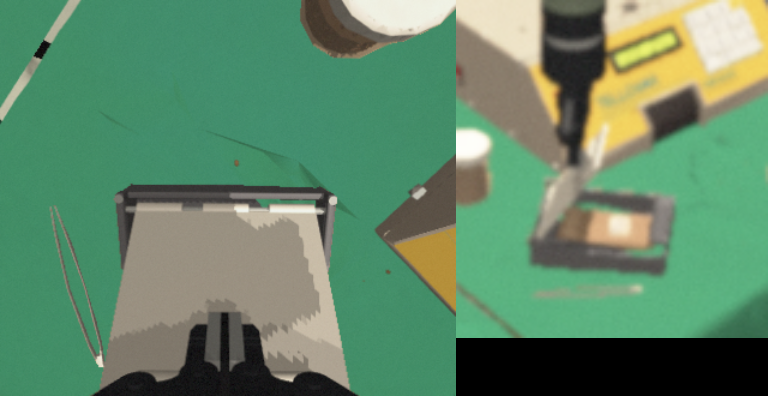

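The flap is leaning with its outer face up, and the closed fingertips rest on it above the rib-side area, in line with the tray. The fold can continue.

```bash
python3 -m jog '[[-0.22,0,0.15,0,0],[-0.22,0,0.16,0,0],[-0.2,0,0.22,0,0],[-0.19,0,0.22,0,0],[-0.15,0,0.25,0,0],[-0.14,0,0.26,0,0],[-0.09,0,0.28,0,0],[-0.09,0,0.28,0,0],[-0.04,0,0.15,0,0],[0,0,0,0,0]]' && python3 tr.py && python3 -m jog '[[-0.02,0,0.14,0,0],[0,0,0.1,0,0],[0,0,0.1,0,0],[0,0,0.05,0,0],[0,0,0,0,0]]' && python3 tr.py
```

```text
t: 6.5
tcp_pos: [0.5337, 0.1112, 0.0487]
ee_rot: [[0.9, 0.435, -0.001], [0.435, -0.9, -0.0], [-0.001, -0.0, -1.0]]
wrist_force: [0.3, -0.5, 1.4]
gripper_width: -0.002
finger_force: 0.2
t 6.5 tray mm [-4.3  1.  48.7] F tray [ 0.  -0.6  1.4]
t: 7.0
tcp_pos: [0.5336, 0.111, 0.0376]
ee_rot: [[0.9, 0.435, -0.0], [0.435, -0.9, -0.0], [-0.0, -0.0, -1.0]]
wrist_force: [-0.7, -0.9, 0.9]
gripper_width: -0.002
finger_force: 0.3
t 7.0 tray mm [-4.4  0.9 37.6] F tray [-1.  -0.5  0.9]
```

```bash
python3 -m jog '[[0,0,0.05,0,0],[0,0,0,0,0],[0,0,0,0,0]]' >/dev/null&& python3 tr.py && python3 -m jog '[[0,0,0.05,0,0],[0,0,0,0,0],[0,0,0,0,0]]' >/dev/null && python3 tr.py
```

```text
t 7.3 tray mm [-4.3  0.9 36.3] F tray [-0.9 -0.4  0.3]
t 7.6 tray mm [-4.2  0.8 35.3] F tray [-1.3  0.6  5.1]
```

```bash
python3 -m jog '[[-0.1,0,0.02,0,0],[-0.1,0,0,0,0],[-0.1,0,0,0,0],[-0.05,0,0,0,0],[0,0,0,0,0]]' >/dev/null&& python3 tr.py && python3 -m jog '[[-0.05,0,0,0,0],[-0.05,0,0,0,0],[0,0,0,0,0]]' >/dev/null && python3 tr.py&& python3 -m jog '[[-0.1,0,0,0,0],[-0.1,0,0,0,0],[0,0,0,0,0]]' >/dev/null && python3 tr.py; python3 - <<'E'
from h import *
im,d,P=snap('wrist','w4.png')
cv2.imwrite('pics/c4.png',cv2.resize(im[:360,90:470],None,fx=1.6,fy=1.6)[:,:,::-1])
E
```

```text
t 8.1 tray mm [-13.1   0.7  35.2] F tray [2.5 1.5 6.3]
t 8.4 tray mm [-16.1   0.7  35.2] F tray [1.8 1.4 6.6]
t 8.7 tray mm [-22.3   0.8  35.2] F tray [2.3 0.5 7.1]
```

View pics/c4.png

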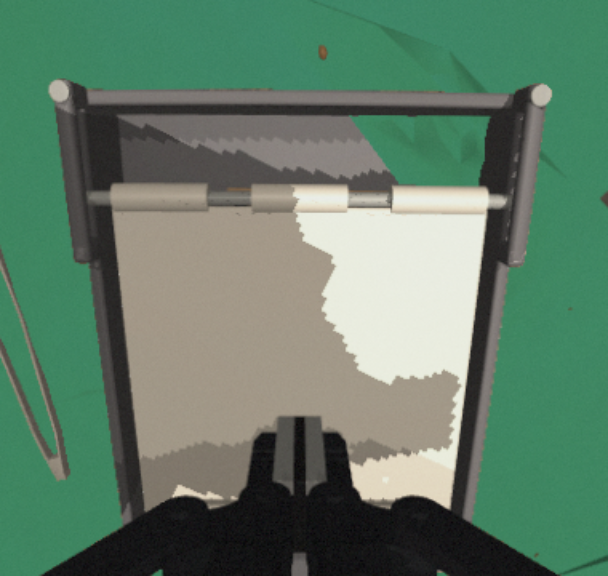

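The flap lies flat with the fingertip on it. The hinge rod is at row 197 and the ear corners at (59,90) and (541,95). Next I'll measure the slide and check whether the tray has moved.

```bash
python3 - <<'E'
from h import *
_,_,P=load('w4.png');T=[0.53796034,0.11211516,0.44883256]
for k in [(81,59,43),(81,-59,43),(35,59,43),(35,-59,43),(77,0,32),(81,0,32)]+[(70-s,0,37) for s in (0,5,10,15,20,23)]:
    print(k,np.round((proj(model(k,T,0),P)[0]-[90,0])*1.6))
E
```

```text
(81, 59, 43) [62. 83.]
(81, -59, 43) [542.  84.]
(35, 59, 43) [ 85. 268.]
(35, -59, 43) [518. 268.]
(77, 0, 32) [302. 104.]
(81, 0, 32) [302.  88.]
(70, 0, 37) [302. 131.]
(65, 0, 37) [302. 151.]
(60, 0, 37) [302. 171.]
(55, 0, 37) [302. 190.]
(50, 0, 37) [302. 209.]
(47, 0, 37) [302. 220.]
```

```bash
for i in 1; do python3 -m jog '[[-0.08,0,0,0,0],[-0.08,0,0,0,0],[0,0,0,0,0]]' >/dev/null && python3 tr.py; python3 -m jog '[[-0.08,0,0,0,0],[-0.05,0,0,0,0],[0,0,0,0,0]]' >/dev/null && python3 tr.py;python3 -m jog '[[-0.08,0,0,0,0],[-0.05,0,0,0,0],[0,0,0,0,0]]' >/dev/null && python3 tr.py; done; python3 - <<'E'
from h import *
im,d,P=snap('wrist','w5.png')
cv2.imwrite('pics/c5.png',cv2.resize(im[:360,90:470],None,fx=1.6,fy=1.6)[:,:,::-1])
T=[0.53796034,0.11211516,0.44883256]
for k in [(81,59,43),(35,59,43)]+[(70-s,0,37) for s in (10,15,20,23)]:
    print(k,np.round((proj(model(k,T,0),P)[0]-[90,0])*1.6))
E
```

```text
t 9.05 tray mm [-27.    0.8  35.2] F tray [1.7 2.2 6. ]
t 9.35 tray mm [-30.3   0.3  35.3] F tray [2.8 0.5 5.2]
t 9.65 tray mm [-34.4   0.1  35.2] F tray [3.  0.1 6. ]
(81, 59, 43) [53. 28.]
(35, 59, 43) [ 76. 223.]
(60, 0, 37) [299. 122.]
(55, 0, 37) [299. 143.]
(50, 0, 37) [299. 162.]
(47, 0, 37) [299. 174.]
```

View pics/c5.png

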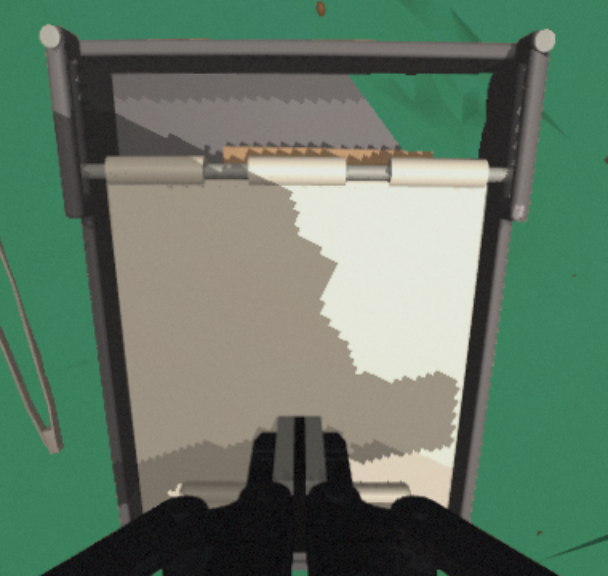

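The rod is now at row 171, a slide of about 22–23 mm. The finger slipped once the flap got there. I'll nudge up to the rib to confirm the stop.

```bash
python3 -m jog '[[-0.05,0,0,0,0],[-0.05,0,0,0,0],[0,0,0,0,0]]' >/dev/null && python3 tr.py; python3 -m jog '[[-0.04,0,0,0,0],[0,0,0,0,0]]' >/dev/null && python3 tr.py;python3 -m jog '[[-0.03,0,0,0,0],[0,0,0,0,0]]' >/dev/null && python3 tr.py
```

```text
t 10.0 tray mm [-37.4   0.   35.2] F tray [ 4.5 -0.9  4.3]
t 10.2 tray mm [-38.5   0.   35.2] F tray [3.5 0.2 5.4]
t 10.4 tray mm [-38.8   0.   35.3] F tray [5.7 0.1 4.2]
```

```bash
python3 -m jog '[[-0.03,0,0,0,0],[0,0,0,0,0]]' >/dev/null && python3 tr.py;python3 -m jog '[[-0.03,0,0,0,0],[0,0,0,0,0]]' >/dev/null && python3 tr.py
```

```text
t 10.6 tray mm [-38.9  -0.   35.4] F tray [ 7.7 -0.5  3.3]
t 10.8 tray mm [-39.1  -0.1  35.5] F tray [7.8 0.4 2.5]
```

```bash
python3 -m jog '[[0.03,0,-0.03,0,0],[0.03,0,-0.05,0,0],[0.03,0,-0.1,0,0],[0,0,-0.3,0,0],[0,0,-1,0,0],[0,0,-1,0,0],[-0.7,0,-1,0,0],[-1,0,-1,0,0],[-1,0,-1,0,0],[0,0,0,0,0]]' && python3 tr.py; python3 - <<'E'
from h import *
im,d,P=snap('wrist','w6.png')
cv2.imwrite('pics/c6.png',cv2.resize(im[:330,90:470],None,fx=1.8,fy=1.8)[:,:,::-1])
T=[0.53796034,0.11211516,0.44883256]
for k in [(81,59,43),(81,-59,43),(-80,62,32),(-80,-62,32),(-57,45,47)]+[(70-s,0,37) for s in (15,20,23)]:
    print(k,np.round((proj(model(k,T,0),P)[0]-[90,0])*1.8))
E
```

```text
t: 11.8
tcp_pos: [0.4257, 0.0589, 0.2016]
ee_rot: [[0.901, 0.434, 0.001], [0.434, -0.901, -0.001], [0.001, 0.002, -1.0]]
wrist_force: [0.6, 0.7, -0.6]
gripper_width: 0.0
finger_force: 0.0
t 11.8 tray mm [-124.2    0.8  201.6] F tray [ 0.9  0.4 -0.6]
(81, 59, 43) [205. -97.]
(81, -59, 43) [469. -96.]
(-80, 62, 32) [222. 262.]
(-80, -62, 32) [450. 262.]
(-57, 45, 47) [248. 220.]
(55, 0, 37) [337. -27.]
(50, 0, 37) [337. -15.]
(47, 0, 37) [337.  -8.]
```

View pics/c6.png

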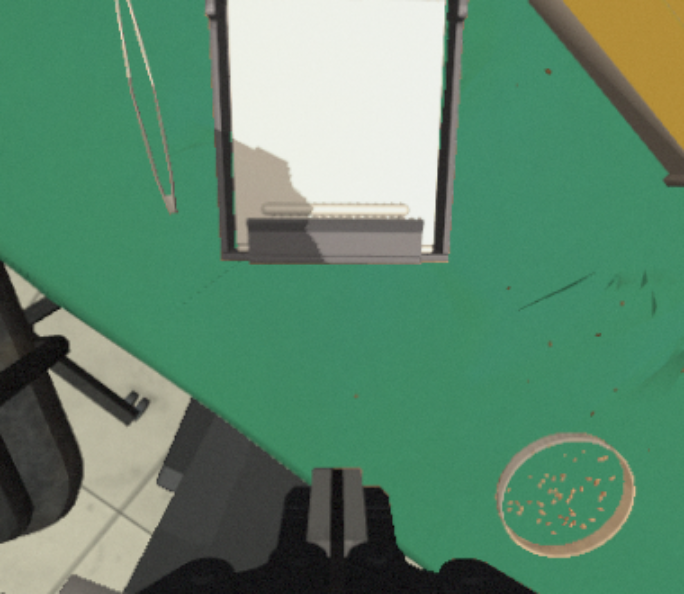

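The flap is flat beneath the lip with the rib at row 209, and the tray corners are where they were. I'll do a quick numeric check against the slide, then hand in.

```bash
python3 - <<'E'
from h import *
_,_,P=load('w6.png');T=[0.53796034,0.11211516,0.44883256]
for s in (18,21,23):
    for k in [(-30-s,0,41),(-52-s,52,36)]: print(s,np.round((proj(model(k,T,0),P)[0]-[90,0])*1.8))
im=load('w6.png')[0]; print(im[105:142,90+round(236/1.8)].sum(1).tolist())
E
```

```text
18 [337. 201.]
18 [239. 244.]
21 [337. 207.]
21 [239. 250.]
23 [337. 211.]
23 [239. 254.]
[499, 492, 488, 484, 481, 475, 482, 480, 467, 472, 467, 464, 460, 453, 435, 426, 417, 417, 415, 409, 399, 390, 380, 406, 406, 402, 399, 402, 399, 392, 323, 304, 330, 253, 164, 183, 235]
```

```bash
python3 -m jog '[[1,0,0.5,0,0],[1,0,0.5,0,0],[0,0,0,0,0],[0,0,0,0,0]]' >/dev/null; python3 tr.py; python3 - <<'E'
from h import *
snap('wrist','w7.png')
T=[0.53796034,0.11211516,0.44883256]
for f in('w4.png','w5.png','w7.png'):
    im,d,P=load(f);g=im.astype(float).sum(2)/3
    for y in (-38,38):
        xs=np.arange(30,92,.5)
        uv=np.array([proj(model((x,y,35),T,0),P)[0] for x in xs],np.float32)
        v=cv2.remap(g,uv[:,0].reshape(1,-1),uv[:,1].reshape(1,-1),cv2.INTER_LINEAR,borderMode=cv2.BORDER_CONSTANT)[0]
        dv=np.diff(v);i=np.argsort(dv)[:3];print(f,y,[(xs[j],round(dv[j])) for j in i])
    # rib & lip profile
im,d,P=load('w7.png');g=im.astype(float).sum(2)/3
xs=np.arange(-84,-40,1.);uv=np.array([proj(model((x,25,41),T,0),P)[0] for x in xs],np.float32)
print(list(zip(xs.astype(int).tolist(),cv2.remap(g,uv[:,0].reshape(1,-1),uv[:,1].reshape(1,-1),1)[0].round().astype(int).tolist())))
E
```

```text
t 12.25 tray mm [-62.6   1.5 166.8] F tray [-0.4  0.8 -0.7]
w4.png -38 [(np.float64(56.0), -40), (np.float64(48.5), -35), (np.float64(74.0), -32)]
w4.png 38 [(np.float64(74.0), -38), (np.float64(56.5), -27), (np.float64(49.0), -24)]
w5.png -38 [(np.float64(89.0), -95), (np.float64(51.0), -41), (np.float64(72.0), -37)]
w5.png 38 [(np.float64(89.0), -53), (np.float64(72.0), -42), (np.float64(88.5), -40)]
w7.png -38 [(np.float64(50.5), -33), (np.float64(44.0), -32), (np.float64(51.0), -32)]
w7.png 38 [(np.float64(51.0), -34), (np.float64(71.5), -33), (np.float64(71.0), -23)]
[(-84, 100), (-83, 100), (-82, 99), (-81, 99), (-80, 107), (-79, 120), (-78, 122), (-77, 109), (-76, 109), (-75, 123), (-74, 127), (-73, 127), (-72, 126), (-71, 126), (-70, 126), (-69, 127), (-68, 125), (-67, 126), (-66, 118), (-65, 84), (-64, 66), (-63, 62), (-62, 60), (-61, 60), (-60, 67), (-59, 69), (-58, 99), (-57, 137), (-56, 147), (-55, 130), (-54, 138), (-53, 156), (-52, 166), (-51, 151), (-50, 132), (-49, 132), (-48, 149), (-47, 156), (-46, 156), (-45, 156), (-44, 156), (-43, 156), (-42, 157), (-41, 156)]
```

```bash
python3 -c "
from rig import manip
print(manip.job_done())"
```

```text
the job is handed in; nothing more can be done
None
```

I folded the flap flat and pushed it under the lip, where it stayed tucked after I let go. It reached the stop: the finger pushed with about 8 N and it moved no further, and camera measurements put the slide at 22–23 mm. The tray had not visibly moved, and the job is handed in.

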